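# Clamp the book in the scanning cradle

## Task

Get the book ready for scanning: with a fingertip push the cradle's sliding stop up to the book until the book sits snug and square between the stop and the fixed fence; then tighten the stop's loose wing screw, flicking its wings round clockwise (seen from above) with a fingertip, stroke after stroke, until it is fully home. Only push - do not grip, force or lift anything - and leave the other things on the desk where they are, the stamp still standing on the book.

Things in the scene. Friction and masses are not known exactly. Their poses are not given: they have to be found in the camera images.
- cradle: book-scanning cradle, fixed to the desk: flat grey base plate 200 (x) x 330 (y) x 12 mm thick, origin under its centre on the desk. At its +y end stands a fixed aluminium fence, 190 mm long in x, its inner face (towards -y) at y = +145 mm, its top 57 mm above the desk. The stop slides on the base along y
- stop: sliding aluminium stop, slides along the cradle's y only: upright plate 120 (x) x 8 (y) mm, top 57 mm above the desk, with a block on its -y side, 60 mm wide in x, reaching 78 mm back from the plate, top 34 mm above the desk. Origin on the screw's axis at the base plate's top. Stays where left; sliding takes about 7 N, plus 2 to 5 N while it pushes the book
- stop_face (a point): centre of the stop plate's book-side face (faces cradle +y), 34 mm above the desk. Its y in the cradle's frame is +15 mm when the book is snug between stop and fence; it starts 30 to 65 mm back from there
- stop_back (a point): centre of the flat end face of the stop's block (faces cradle -y; 60 mm wide in x, spans 13 to 34 mm above the desk, clear base plate behind it): the place to push
- stud: the whole black plastic wing screw on the stop's block: two opposite upright wings, each 7 mm thick, reaching from the hub (radius 12 mm) to 32 mm from the axis. Screw home, the wings span 44 to 68 mm above the desk, and sit 4 mm higher for each turn out. Origin on the axis, 36 mm above the desk when home; rises with the screw but does not rotate
- screw_axis (a point): on the vertical axis of the wing screw, at the top of the stop's block (34 mm above the desk). The stop plate's near face is 36 mm from the axis towards cradle +y; the block's end face 42 mm towards cradle -y
- wing (a joint): angle (rad) of the wing screw: 0 = fully home (a hard stop), negative = that much still to turn clockwise seen from above (starts 1.0 to 1.7 turns out; one turn is 6.28). At 0 the two wings lie along the cradle's y axis. Turns against light friction (0.025 N m, about 1 N at the wings), stays where it is left
- wing_tip (a point): outer end of one of the two wings, 32 mm from the screw's axis, at mid-height of the wing; it is the wing that points to the cradle's -y when the screw is home
- book: blue hardback book lying on the cradle, 190 (x) x 130 (y) x 36 mm, 0.45 kg, origin under its centre; starts up to about 10 mm off the fence and slightly askew
- stamp: wooden hand stamp standing on the book, 38 mm diameter, 63 mm tall, origin under its centre: leave it
- glue_stick: white glue stick standing on the cradle base beside the stop's track, 25 mm diameter, 82 mm tall, origin under its centre: leave it
- stapler: stapler beside the cradle on the robot's side, 130 x 35 x 60 mm, origin under its centre: leave it
- calculator: desk calculator lying beyond the cradle, 150 x 100 x 18 mm, origin under its centre: leave it
- mug: blue mug beyond the cradle, 80 mm diameter, 95 mm tall, origin under its centre: leave it
- tape_roll: roll of tape lying flat beside the cradle on the robot's side, 72 mm diameter, 19 mm tall, origin under its centre: leave it
- mouse: black computer mouse to the right of the cradle, 100 x 60 x 34 mm, origin under its centre: leave it

How it is judged:
By the outcome, as a careful person would: the job done as asked, in the order asked, and still so for the second after the job is handed in, with the robot touching nothing.
It also fails if it takes over 72 s, if anything falls off the work surface, if the arm or the gripper's body presses on something with over 40 N, if the wrist force passes 120 N, or if a joint passes its speed limit or range.

## Robot

A 6-joint arm with a two-finger parallel gripper is mounted at the origin on the work surface. World frame = base frame: x ahead of the robot, y to its left, z up, the work surface at z = 0. Lengths are in mm, angles in degrees, forces in N, time in s.
With the tool pointing down it reaches from about 300 to 850 mm from the base axis. Payload 4.2 kg.
Tool frame: the origin (TCP) lies between the finger pads; the fingertips stand 11 mm ahead of it and the grasp point (between the pads) lies 8 mm behind it (env.tips_ahead is the distance from the TCP to the fingertips, in mm); z points along the fingers, y is the line along which they close (so a half turn about z gives the same grasp; the last joint's range is limited). The gripper opens to 91 mm and grips with 3 to 60 N. Pads are 32 mm wide; open, the fingers measure 118 mm over their backs; the gripper's body (76 mm by 178 mm) begins 60 mm behind the grasp point.
Start: joints at [-76.433, 18.312, 89.639, -0, 72.044, -1.146], TCP at [146.045, -556.159, 224.976] pointing down, gripper open.
Joint ranges: [-177.97, 177.97], [-48.28, 115.42], [12.27, 149.76], [-77.06, 257.06], [2.81, 150.46], [-146.56, 146.56]. Speed limits (degrees/s): [147.25, 147.25, 180, 180, 180, 180].

## Interface

Orientations are given as [roll, pitch, yaw] about the fixed x, y, z axes, in that order (R = Rz(yaw) Ry(pitch) Rx(roll)).
In Python, from workcell import env, cams gives the robot as it stands.
- The arm moves only by the tool step_arm, never from a script. Its arguments are lists of equal length, an entry for each row: "linear": the shift along the tool's x, y, z in units of 30 cm (1.0 is 30 cm), a list of three; "turn": the turn about the tool's z in units of 360 degrees (1.0 is 360 degrees). In form: {"linear": [[tx, ty, tz], ...], "turn": [turn, ...]}. A call has 1 to 20 rows; each row is the pose to reach, as a shift and turn from the pose commanded when the call began, along the tool's axes at that moment, turning the shorter way round; what a row does not reach only later rows make up. A row lasts 1/8 s, in which the tool goes at most 62.5 mm and 10.7 degrees, less where a joint would pass 70% of its speed; a pose out of reach is approached as far as the arm can. A call with a number of a shift or a turn outside -1 to 1 is refused whole. A call with a gripper value outside its range is refused whole. "fingers" is the closure, from -1 (fully open) to 1 (shut), so that 0 is half open, set as the call begins (left out, the last holds). The fingers move at their own pace and stop on an object; "force" is the grip in N (left out, the last holds). Time passes only in rows, so rows that repeat a pose let the fingers close. It gives the time, the measured TCP pose, the force, the opening and the grip force at its end, in the units of the state.
- env.state(): the state, without advancing time (a new reading comes with each control period).
- cams.grab_frame(name): name is "scene" or "top" or "wrist"; returns a dict with "color" (384x512x3 uint8, blue, green, red), "fx", "fy", "cx", "cy" (pixels), "extrinsics" (4x4, takes a point from camera to world coordinates); the wrist camera has in their place "tool_from_camera" (4x4, takes a point from camera to tool coordinates, whose origin is the TCP and whose axes are the flange's). Camera axes: x right, y down, z forward; pixel columns grow to the right and rows downward; lengths in mm; the calibration is good to about 2 mm. A picture is of the moment at which its call begins: read the wrist's pose just before it. There is no depth.
- env.job_done(): hands the job in; it is judged then, once.
The state is a dict: "time_s": time; "qpos": joint angles; "qvel": joint speeds; "effort": joint torques, N m; "ee_pos": TCP position; "ee_rot": TCP orientation; "force": force on the tool from outside, world axes, zero at the start; "torque": the same for the moment, N m; "gripper_width": finger opening in mm; "gripper_force": force on a finger pad.
Only numpy, scipy, OpenCV 4.12 (cv2) and the standard library are available. Lean on these libraries where they do the work, as an engineer would, in place of code of your own. Each camera call takes 0.05 s, during which the arm holds its last target. There are 200 camera calls.

## Working session

There is one attempt and no reset: what is moved stays moved. The work goes in short steps, Python scripts to look and compute and a tool call to move; the robot and the scene stay as the last step left them, time stands still between calls to the robot, and variables do not carry over. Pictures are saved under pics/ and viewed, at most 10 in all, crops included, and the job is handed in when it is done.

Besides the shell and the picture viewer there is one more tool, called by a JSON object that holds its "fn" and its "kwargs", one argument or row to a line. step_arm: Moves the arm, as the interface text tells. Its arguments: {"type":"object","properties":{"linear":{"type":"array"},"turn":{"type":"array"},"fingers":{"type":"number"},"force":{"type":"number"}},"required":["linear","turn"]}

```bash
mkdir -p pics; ls; python3 - <<'E'
from workcell import env,cams
import cv2,numpy as np
for n in("scene","top"):
    f=cams.grab_frame(n); cv2.imwrite(f"pics/{n}0.png",f["color"]); np.savez(f"pics/{n}0.npz",**{k:f[k] for k in f})
    print(n,f["fx"],f["fy"],f["cx"],f["cy"],np.round(f["extrinsics"],4).tolist())
    cv2.imwrite(f"pics/{n}0b.png",cv2.resize(f["color"],(800,600),interpolation=cv2.INTER_CUBIC))
s=env.state();print(s,env.tips_ahead)
E
```

```text
pics
scene 432.53028621611537 432.53028621611537 259.3086142480499 183.18219522739372 [[0.2896, 0.7138, -0.6377, 1143.2024], [0.9571, -0.2148, 0.1943, -142.8846], [0.0017, -0.6666, -0.7454, 735.1053], [0.0, 0.0, 0.0, 1.0]]
top 387.72615554036446 387.72615554036446 257.4679305025527 192.57908351537213 [[-0.0015, -0.9893, 0.1462, 491.8044], [-0.9999, 0.0035, 0.0136, 4.0303], [-0.014, -0.1461, -0.9892, 782.2653], [0.0, 0.0, 0.0, 1.0]]
{'time_s': 0.1, 'qpos': array([-7.64333614e+01,  1.83484332e+01,  8.96984043e+01, -6.52102530e-04,
        7.20442020e+01, -1.14447896e+00]), 'qvel': array([ 0.03943408, -0.02788499, -0.23694582,  0.03720595, -0.03660113,
        0.01276604]), 'effort': array([ 3.73642706e-04, -4.13331914e+01, -2.32509702e+01,  7.28300144e-02,
        4.21616295e-02, -5.91426692e-05]), 'ee_pos': array([ 145.92985262, -555.73256632,  224.20663488]), 'ee_rot': array([-1.79908966e+02, -1.19848773e-03,  1.47113182e+01]), 'force': array([-0.2409151 , -0.5744863 , -0.62975559]), 'torque': array([ 0.02281116, -0.01956402, -0.00178773]), 'gripper_force': 0.0, 'gripper_width': 91.16959535872132} 11.0
```

View pics/top0b.png

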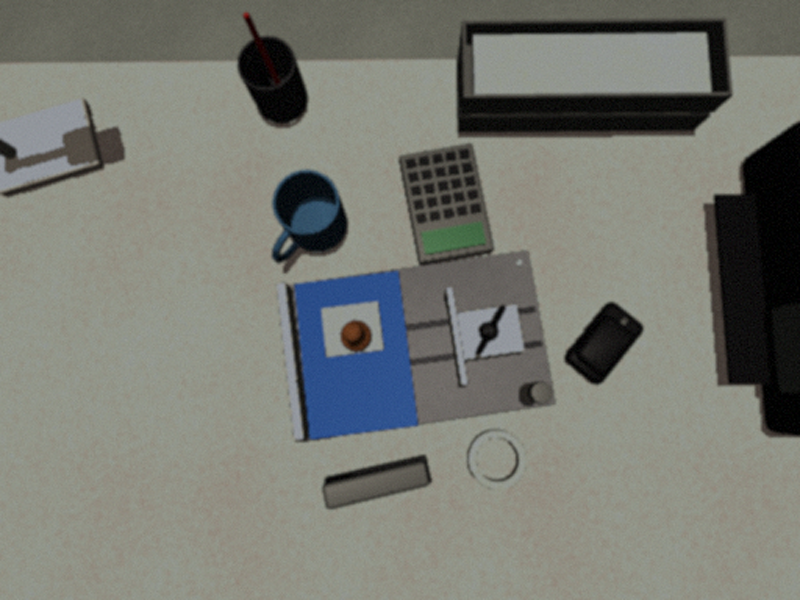

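View pics/scene0b.png

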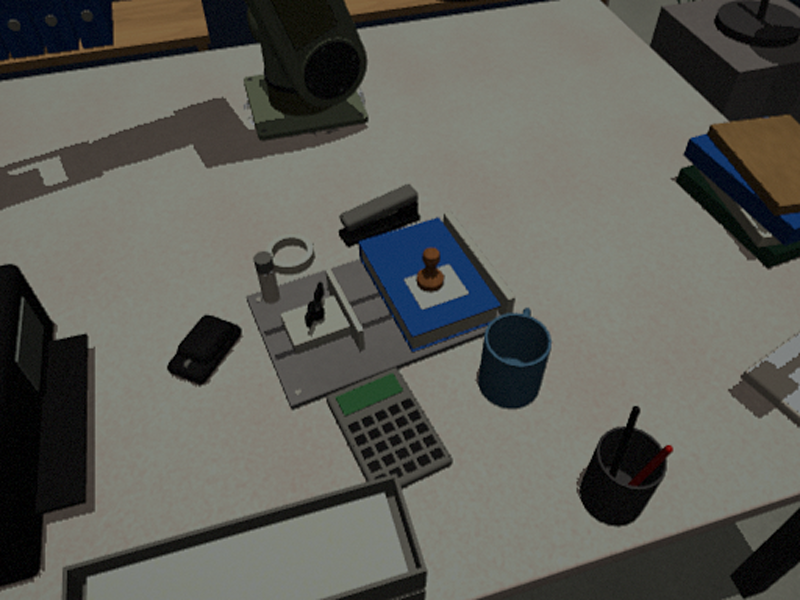

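The top view shows the cradle from about (290,285) to (553,405), with +y to the left. The screw is at about (489,331), the glue stick at (537,392) and the mouse to the right at (604,342). I'll enlarge this area.

```bash
python3 - <<'E'
import cv2
im=cv2.imread("pics/top0.png")
# crop cols 170-370, rows 150-300
c=im[150:300,170:370]; c=cv2.convertScaleAbs(c,alpha=1.5,beta=20)
cv2.imwrite("pics/topcrop.png",cv2.resize(c,(800,600),interpolation=cv2.INTER_CUBIC))
E
```

```text
(no output)
```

View pics/topcrop.png

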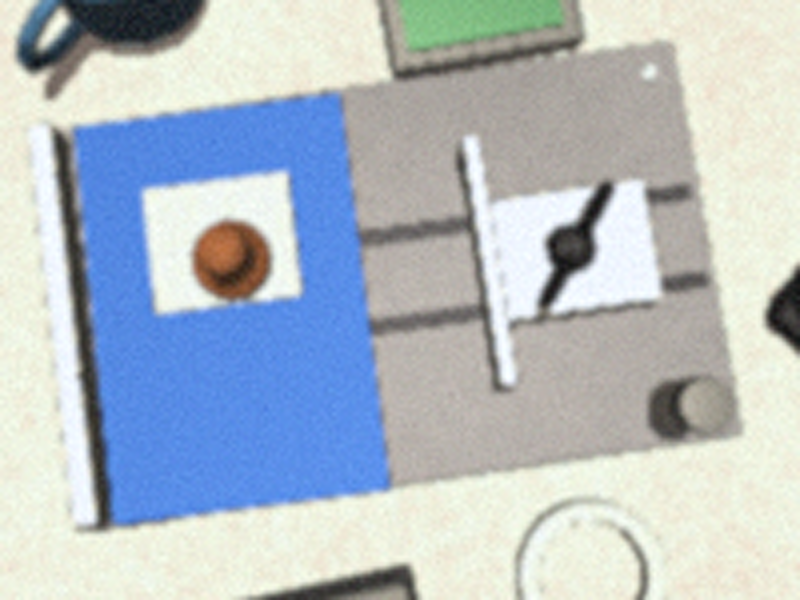

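The crop shows (crop pixels):
- plate right corners at (675,42) and (742,433)
- block end from (645,182) to (661,300)
- stop plate top from (470,137) to (508,384)
- hub at (572,247), with wing tips at (605,185) and (547,303)
- glue stick top at (705,403)

```bash
cat > h.py <<'E'
import numpy as np
def proj(f,u,v,z):
    E=np.array(f["extrinsics"]);d=E[:3,:3]@[(u-f["cx"])/f["fx"],(v-f["cy"])/f["fy"],1.];o=E[:3,3]
    return o+d*(z-o[2])/d[2]
def pix(f,p):
    E=np.array(f["extrinsics"]);c=E[:3,:3].T@(np.array(p)-E[:3,3]);return f["fx"]*c[0]/c[2]+f["cx"],f["fy"]*c[1]/c[2]+f["cy"]
E
python3 - <<'E'
import numpy as np
from h import *
f=np.load("pics/top0.npz")
P={}
for n,x,y,z in [("plate+x",675,42,12),("plate-x",742,433,12),("fenceL+x",30,125,57),("fenceL-x",75,527,57),("fenceR+x",52,125,57),("fenceR-x",97,525,57),
 ("stop+x",470,137,57),("stop-x",508,384,57),("blk+x",645,182,34),("blk-x",661,300,34),("hub",572,247,72),("tip+",605,185,72),("tip-",547,303,72),("glue",705,403,94),
 ("bookFR+x",342,93,48),("bookFR-x",388,487,48),("mouse",770,310,20),("stamp",222,248,111)]:
    p=proj(f,170+(x+.5)/4-.5,150+(y+.5)/4-.5,z);P[n]=p;print(n,np.round(p[:2],1))
d=lambda a,b:(P[a]-P[b])[:2]
for a,b in [("plate+x","plate-x"),("fenceL+x","fenceL-x"),("fenceR+x","fenceR-x"),("stop+x","stop-x"),("blk+x","blk-x"),("tip+","tip-"),("bookFR+x","bookFR-x")]:
    v=d(a,b);print(a,b,np.linalg.norm(v),np.degrees(np.arctan2(v[1],v[0])))
E
```

```text
plate+x [ 671.5 -149.5]
plate-x [ 476.  -175.9]
fenceL+x [622.1 167.1]
fenceL-x [434.8 141. ]
fenceR+x [622.  156.6]
fenceR-x [435.7 130.9]
stop+x [615.4 -42.2]
stop-x [499.5 -58.3]
blk+x [ 596.9 -128.4]
blk-x [ 539.6 -134.4]
hub [561.5 -87.4]
tip+ [ 590.2 -103.2]
tip- [535.9 -75.4]
glue [ 490.7 -141.1]
bookFR+x [638.7  18.6]
bookFR-x [452.2  -2.6]
mouse [ 535.5 -189.9]
stamp [557.7  69.6]
plate+x plate-x 197.2764589069648 7.6851319827161735
fenceL+x fenceL-x 189.02955644603657 7.934542178658586
fenceR+x fenceR-x 188.04636694996898 7.847245932792907
stop+x stop-x 117.0986043116164 7.901954147864577
blk+x blk-x 57.59701198643501 5.981969894996334
tip+ tip- 60.985714336911755 -27.11374654723426
bookFR+x bookFR-x 187.70924525126367 6.50236790048119
```

```bash
cat >> h.py <<'E'
YAW=7.85;O=np.array([551.2,0.75])
def c2w(x,y):
    a=np.radians(YAW);return O+np.array([np.cos(a)*x-np.sin(a)*y,np.sin(a)*x+np.cos(a)*y])
def w2c(p):
    a=np.radians(YAW);d=np.array(p)[:2]-O;return np.array([np.cos(a)*d[0]+np.sin(a)*d[1],-np.sin(a)*d[0]+np.cos(a)*d[1]])
def rel(cmd,yaw0,pts):  # cmd: commanded world TCP, pts: (x,y,z[,yaw]) world TCP
    a=np.radians(yaw0);X=np.array([np.cos(a),np.sin(a),0]);Y=np.array([np.sin(a),-np.cos(a),0])
    for p in pts:
        d=np.array(p[:3])-cmd;print(np.round(np.array([d@X,d@Y,-d[2]])/300,4).tolist(),round((yaw0-p[3])/360,4))
E
python3 - <<'E'
from h import *
B=c2w(-1,-156);print(B)
rel(np.array([146.045,-556.159,224.976]),14.71,[(280,-300,225,YAW),(*B,200,YAW),(*B,130,YAW)])
E
```

```text
[ 571.51586832 -153.92470864]
[0.6487, -0.7125, -0.0001] 0.0191
[1.7122, -0.9367, 0.0833] 0.0191
[1.7122, -0.9367, 0.3166] 0.0191
```

{"fn": "step_arm", "kwargs": {
  "linear": [
    [0.65,-0.71,0],
    [0.65,-0.71,0],
    [0.65,-0.71,0],
    [0.65,-0.71,0],
    [0.65,-0.71,0],
    [0.65,-0.71,0],
    [0.65,-0.71,0],
    [0.65,-0.71,0],
    [0.65,-0.71,0]
  ],
  "turn": [0.019,0.019,0.019,0.019,0.019,0.019,0.019,0.019,0.019],
  "fingers": 1,
  "force": 20
}}

```text
time_s: 1.23
ee_pos: [280.2, -301.4, 224.8]
ee_rot: [-180.0, 0.0, 7.8]
force: [-0.1, -0.5, 0.1]
gripper_width: 3.8
gripper_force: 0.0
```

```bash
python3 - <<'E'
from h import *
B=c2w(-1,-156)
rel(np.array([280.5,-300.6,225]),7.87,[(*B,200,YAW),(*B,100,YAW)])
E
```

```text
[1.0279, -0.3515, 0.0833] 0.0001
[1.0279, -0.3515, 0.4167] 0.0001
```

{"fn": "step_arm", "kwargs": {
  "linear": [
    [1.0,-0.35,0.08],
    [1.0,-0.35,0.08],
    [1.0,-0.35,0.08],
    [1.0,-0.35,0.08],
    [1.0,-0.35,0.08],
    [1.0,-0.35,0.08],
    [1.0,-0.35,0.08]
  ],
  "turn": [0,0,0,0,0,0,0]
}}

```text
time_s: 2.1
ee_pos: [563.0, -155.9, 200.2]
ee_rot: [-180.0, 0.1, 7.9]
force: [-0.1, 0.5, 1.4]
gripper_width: 0.4
gripper_force: 0.0
```

{"fn": "step_arm", "kwargs": {
  "linear": [
    [0.028,-0.002,0.2],
    [0.028,-0.002,0.3],
    [0.028,-0.002,0.33],
    [0.028,-0.002,0.33],
    [0.028,-0.002,0.33]
  ],
  "turn": [0,0,0,0,0]
}}

```text
time_s: 2.72
ee_pos: [572.4, -154.5, 103.8]
ee_rot: [179.9, -0.2, 7.8]
force: [0.0, -0.4, -0.4]
gripper_width: 0.7
gripper_force: 0.0
```

```bash
python3 - <<'E'
from workcell import env,cams
from h import *
import cv2
s=env.state();p=s["ee_pos"];print(s["time_s"],p,s["ee_rot"],w2c(p),s["gripper_width"])
f=cams.grab_frame("top");np.savez("pics/top1.npz",**f)
im=f["color"];c=cv2.convertScaleAbs(im[150:300,210:410],alpha=1.5,beta=20)
cv2.imwrite("pics/topcrop1.png",cv2.resize(c,(800,600),interpolation=cv2.INTER_CUBIC))
E
```

```text
2.725 [ 572.36734936 -154.5074015   103.82303175] [ 1.79912172e+02 -1.76529603e-01  7.83548977e+00] [  -0.23608242 -156.69352783] 0.6949192937590262
```

View pics/topcrop1.png

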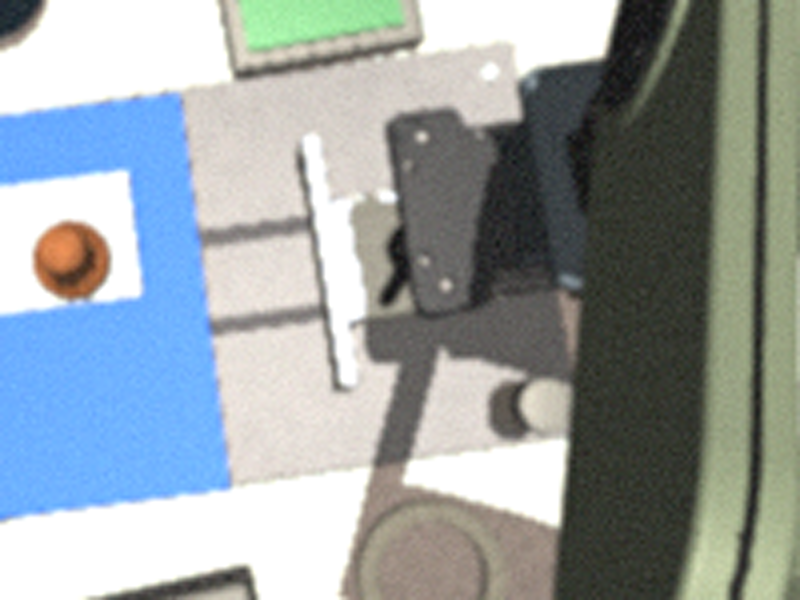

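The gripper is aligned with the cradle, clear of the glue stick at (545,403), and behind the block end. Next I lower it and push.

{"fn": "step_arm", "kwargs": {
  "linear": [
    [0,0,0.15],
    [0,0,0.23],
    [0,0,0.23],
    [0,0,0.23],
    [0,0,0.23]
  ],
  "turn": [0,0,0,0,0]
}}

```text
time_s: 3.4
ee_pos: [572.7, -154.1, 34.6]
ee_rot: [179.9, -0.2, 7.9]
force: [0.1, 0.7, -0.4]
gripper_width: 0.5
gripper_force: 0.0
```

{"fn": "step_arm", "kwargs": {
  "linear": [
    [0,-0.02,0],
    [0,-0.03,0],
    [0,-0.04,0],
    [0,-0.05,0],
    [0,-0.06,0],
    [0,-0.07,0],
    [0,-0.07,0]
  ],
  "turn": [0,0,0,0,0,0,0]
}}

```text
time_s: 4.28
ee_pos: [569.0, -134.5, 33.2]
ee_rot: [179.8, -0.0, 8.0]
force: [-0.5, -6.6, -0.7]
gripper_width: 0.2
gripper_force: 2.9
```

{"fn": "step_arm", "kwargs": {
  "linear": [
    [0,-0.012,0],
    [0,-0.024,0],
    [0,-0.036,0],
    [0,-0.048,0],
    [0,-0.06,0],
    [0,-0.072,0],
    [0,-0.084,0],
    [0,-0.096,0],
    [0,-0.108,0],
    [0,-0.12,0],
    [0,-0.128,0],
    [0,-0.134,0],
    [0,-0.134,0]
  ],
  "turn": [0,0,0,0,0,0,0,0,0,0,0,0,0]
}}

```text
time_s: 5.9
ee_pos: [563.3, -94.7, 33.2]
ee_rot: [179.8, 0.0, 8.0]
force: [-0.7, -5.6, 0.8]
gripper_width: 0.4
gripper_force: 3.1
```

```bash
python3 - <<'E'
from workcell import env,cams
from h import *
import cv2
s=env.state();p=s["ee_pos"];print(s["time_s"],p,w2c(p),s["force"])
f=cams.grab_frame("top");np.savez("pics/top2.npz",**f)
im=f["color"];c=cv2.convertScaleAbs(im[165:285,170:330],alpha=1.5,beta=20)
cv2.imwrite("pics/topcrop2.png",cv2.resize(c,(800,600),interpolation=cv2.INTER_CUBIC))
E
```

```text
5.9 [563.29388341 -94.73853111  33.18942526] [ -1.06128222 -96.2454948 ] [-0.68405039 -5.59767454  0.83993347]
```

View pics/topcrop2.png

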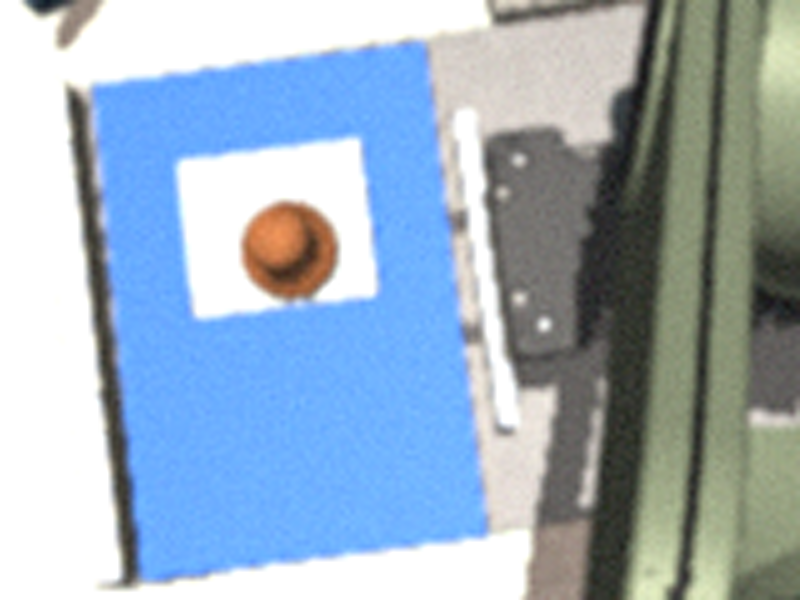

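The plate at (455–515) is a few mm short of the book edge (435–485), and the book is still slightly askew. I'll continue slowly.

{"fn": "step_arm", "kwargs": {
  "linear": [
    [0,-0.006,0],
    [0,-0.012,0],
    [0,-0.018,0],
    [0,-0.022,0],
    [0,-0.024,0]
  ],
  "turn": [0,0,0,0,0]
}}

```text
time_s: 6.58
ee_pos: [562.3, -88.0, 33.2]
ee_rot: [179.8, 0.0, 8.0]
force: [-1.0, -8.2, 0.4]
gripper_width: 0.3
gripper_force: 4.3
```

{"fn": "step_arm", "kwargs": {
  "linear": [
    [0,-0.004,0],
    [0,-0.007,0],
    [0,-0.008,0]
  ],
  "turn": [0,0,0]
}}

```text
time_s: 6.95
ee_pos: [562.1, -86.1, 33.2]
ee_rot: [179.7, -0.0, 8.0]
force: [-1.0, -8.9, 0.5]
gripper_width: 0.4
gripper_force: 4.7
```

{"fn": "step_arm", "kwargs": {
  "linear": [
    [0,-0.003,0],
    [0,-0.005,0],
    [0,-0.005,0]
  ],
  "turn": [0,0,0]
}}

```text
time_s: 7.32
ee_pos: [561.8, -84.6, 33.2]
ee_rot: [179.7, -0.0, 8.0]
force: [-0.8, -8.8, 1.1]
gripper_width: 0.5
gripper_force: 4.5
```

{"fn": "step_arm", "kwargs": {
  "linear": [
    [0,-0.003,0],
    [0,-0.004,0],
    [0,-0.004,0]
  ],
  "turn": [0,0,0]
}}

```text
time_s: 7.7
ee_pos: [561.7, -83.5, 33.2]
ee_rot: [179.7, -0.0, 8.0]
force: [-1.1, -9.6, 0.2]
gripper_width: 0.9
gripper_force: 4.7
```

{"fn": "step_arm", "kwargs": {
  "linear": [
    [0,-0.003,0],
    [0,-0.004,0],
    [0,-0.004,0]
  ],
  "turn": [0,0,0]
}}

```text
time_s: 8.07
ee_pos: [561.5, -82.3, 33.2]
ee_rot: [179.7, -0.0, 8.0]
force: [-0.8, -9.7, 0.1]
gripper_width: 0.1
gripper_force: 4.7
```

{"fn": "step_arm", "kwargs": {
  "linear": [
    [0,-0.003,0],
    [0,-0.004,0],
    [0,-0.004,0]
  ],
  "turn": [0,0,0]
}}

```text
time_s: 8.45
ee_pos: [561.4, -81.1, 33.2]
ee_rot: [179.7, 0.0, 8.0]
force: [-1.0, -9.3, 0.4]
gripper_width: 0.5
gripper_force: 4.7
```

{"fn": "step_arm", "kwargs": {
  "linear": [
    [0,-0.003,0],
    [0,-0.004,0],
    [0,-0.004,0]
  ],
  "turn": [0,0,0]
}}

```text
time_s: 8.82
ee_pos: [561.2, -79.9, 33.2]
ee_rot: [179.7, -0.0, 8.0]
force: [-0.8, -9.6, 0.5]
gripper_width: 0.3
gripper_force: 4.7
```

{"fn": "step_arm", "kwargs": {
  "linear": [
    [0,-0.003,0],
    [0,-0.004,0],
    [0,-0.004,0]
  ],
  "turn": [0,0,0]
}}

```text
time_s: 9.2
ee_pos: [561.2, -79.8, 33.2]
ee_rot: [179.6, -0.0, 8.0]
force: [-0.7, -13.8, 0.7]
gripper_width: 0.8
gripper_force: 6.6
```

{"fn": "step_arm", "kwargs": {
  "linear": [
    [0,-0.002,0],
    [0,-0.002,0]
  ],
  "turn": [0,0]
}}

```text
time_s: 9.45
ee_pos: [561.2, -79.8, 33.3]
ee_rot: [179.6, -0.0, 8.1]
force: [-0.8, -15.1, -0.1]
gripper_width: 0.1
gripper_force: 7.6
```

```bash
python3 - <<'E'
from workcell import env,cams
from h import *
import cv2
s=env.state();p=s["ee_pos"];print(s["time_s"],p,w2c(p),s["force"])
f=cams.grab_frame("top");np.savez("pics/top3.npz",**f)
im=f["color"];c=cv2.convertScaleAbs(im[165:285,170:330],alpha=1.2,beta=0)
cv2.imwrite("pics/topcrop3.png",cv2.resize(c,(800,600),interpolation=cv2.INTER_CUBIC))
E
```

```text
9.45 [561.21533687 -79.82546415  33.25725541] [ -1.08352241 -81.18828964] [ -0.83324869 -15.12103789  -0.10688223]
```

View pics/topcrop3.png

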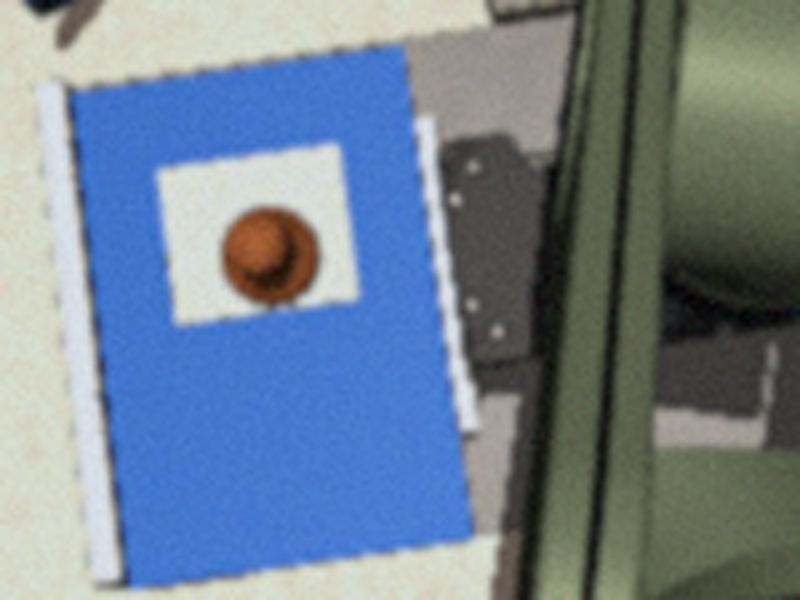

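The book sits flush along the fence at (70,90)–(125,585) and flush against the stop plate. The stamp is still standing. I'll back off and look at the screw.

{"fn": "step_arm", "kwargs": {
  "linear": [
    [0,0.01,0],
    [0,0.05,0],
    [0,0.12,-0.05],
    [0,0.2,-0.2],
    [0,0.26,-0.26],
    [0,0.26,-0.26],
    [0,0.26,-0.26]
  ],
  "turn": [0,0,0,0,0,0,0]
}}

```text
time_s: 10.38
ee_pos: [570.5, -152.2, 109.8]
ee_rot: [-179.9, 0.1, 7.9]
force: [0.4, 0.2, 0.1]
gripper_width: 0.4
gripper_force: 0.0
```

```bash
python3 - <<'E'
from workcell import env,cams
from h import *
import cv2
s=env.state();p=s["ee_pos"];print(s["time_s"],p,w2c(p),s["force"],s["ee_rot"])
f=cams.grab_frame("top");np.savez("pics/top4.npz",**f)
im=f["color"];c=cv2.convertScaleAbs(im[180:255,240:340],alpha=1.2,beta=20)
cv2.imwrite("pics/topcrop4.png",cv2.resize(c,(800,600),interpolation=cv2.INTER_CUBIC))
E
```

```text
10.375 [ 570.48411857 -152.168611    109.75106409] [  -1.78223325 -154.1194422 ] [0.37558849 0.24808296 0.11088099] [-1.79919616e+02  1.24052055e-01  7.87070563e+00]
```

View pics/topcrop4.png

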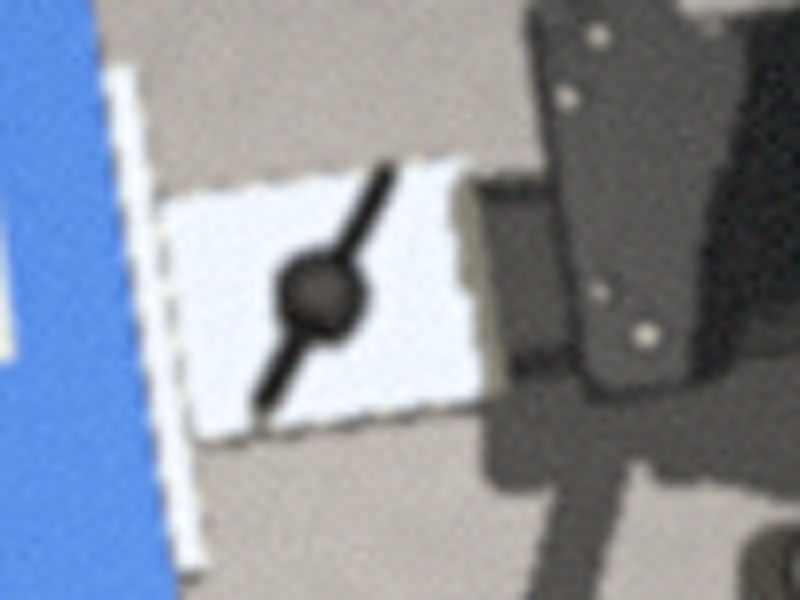

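The hub is at (322,296), the wing tips at (388,167) and (262,412), and the block end mid-edge at about (490,275). The stop plate is tight on the book.

```bash
python3 - <<'E'
from h import *
f=np.load("pics/top4.npz")
for n,x,y,z in [("hub",322,296,72),("t+",388,167,72),("t-",262,412,72),("blk+",468,165,34),("blk-",505,395,34),("face+",107,70,57),("face-",180,572,57)]:
    p=proj(f,240+(x+.5)/8-.5,180+(y+.5)/8-.5,z);print(n,p[:2].round(1),w2c(p).round(1))
H=w2c([0,0])
# candidate orbit in cradle frame about axis (ax,ay), R=34 ; cmd now approx measured
ax,ay=-1.5,-29
s=(-1.8,-154.1,109.8)
print("units rel to now (tool x,y,z)")
for a in [-90]+list(range(-90,-470,-15)):
    x=ax+34*np.cos(np.radians(a));y=ay+34*np.sin(np.radians(a))
    print(a,[round((x-s[0])/300,3),round(-(y-s[1])/300,3),round((s[2]-71)/300,3)],end=" ")
E
```

```text
hub [552.2 -27.1] [ -2.9 -27.7]
t+ [581.9 -42.6] [ 24.5 -47.1]
t- [525.7 -13.2] [-27.2 -10.3]
blk+ [587.1 -64.5] [ 26.7 -69.6]
blk- [531.4 -72.4] [-29.6 -69.8]
face+ [607.2  22.6] [58.4 14. ]
face- [489.6   5.7] [-60.3  13.3]
units rel to now (tool x,y,z)
-90 [np.float64(0.001), np.float64(-0.304), 0.129] -90 [np.float64(0.001), np.float64(-0.304), 0.129] -105 [np.float64(-0.028), np.float64(-0.308), 0.129] -120 [np.float64(-0.056), np.float64(-0.319), 0.129] -135 [np.float64(-0.079), np.float64(-0.337), 0.129] -150 [np.float64(-0.097), np.float64(-0.36), 0.129] -165 [np.float64(-0.108), np.float64(-0.388), 0.129] -180 [np.float64(-0.112), np.float64(-0.417), 0.129] -195 [np.float64(-0.108), np.float64(-0.446), 0.129] -210 [np.float64(-0.097), np.float64(-0.474), 0.129] -225 [np.float64(-0.079), np.float64(-0.497), 0.129] -240 [np.float64(-0.056), np.float64(-0.515), 0.129] -255 [np.float64(-0.028), np.float64(-0.526), 0.129] -270 [np.float64(0.001), np.float64(-0.53), 0.129] -285 [np.float64(0.03), np.float64(-0.526), 0.129] -300 [np.float64(0.058), np.float64(-0.515), 0.129] -315 [np.float64(0.081), np.float64(-0.497), 0.129] -330 [np.float64(0.099), np.float64(-0.474), 0.129] -345 [np.float64(0.11), np.float64(-0.446), 0.129] -360 [np.float64(0.114), np.float64(-0.417), 0.129] -375 [np.float64(0.11), np.float64(-0.388), 0.129] -390 [np.float64(0.099), np.float64(-0.36), 0.129] -405 [np.float64(0.081), np.float64(-0.337), 0.129] -420 [np.float64(0.058), np.float64(-0.319), 0.129] -435 [np.float64(0.03), np.float64(-0.308), 0.129] -450 [np.float64(0.001), np.float64(-0.304), 0.129] -465 [np.float64(-0.028), np.float64(-0.308), 0.129]
```

{"fn": "step_arm", "kwargs": {
  "linear": [
    [-0.02,-0.16,0],
    [-0.041,-0.306,0],
    [-0.041,-0.306,0],
    [-0.041,-0.306,0.07],
    [-0.041,-0.306,0.129],
    [-0.041,-0.306,0.129],
    [-0.085,-0.334,0.129],
    [-0.104,-0.359,0.129],
    [-0.116,-0.388,0.129],
    [-0.12,-0.419,0.129],
    [-0.116,-0.45,0.129],
    [-0.104,-0.479,0.129]
  ],
  "turn": [0,0,0,0,0,0,0,0,0,0,0,0]
}}

```text
time_s: 11.92
ee_pos: [520.9, -14.1, 72.3]
ee_rot: [180.0, 0.0, 7.9]
force: [0.2, -0.5, -0.1]
gripper_width: -0.1
gripper_force: 0.3
```

```bash
python3 - <<'E'
from workcell import env,cams
from h import *
import cv2
s=env.state();p=s["ee_pos"];print(s["time_s"],p,w2c(p),s["force"],s["ee_rot"])
f=cams.grab_frame("scene");np.savez("pics/sc5.npz",**f)
u,v=pix(f,[*c2w(-1.7,-28.5),50]);u=int(u);v=int(v);print(u,v)
im=f["color"];c=cv2.convertScaleAbs(im[v-60:v+60,u-80:u+80],alpha=1.8,beta=20)
cv2.imwrite("pics/sc5.png",cv2.resize(c,(800,600),interpolation=cv2.INTER_CUBIC))
E
```

```text
11.925 [520.91856548 -14.14601546  72.29925093] [-32.03216752 -10.62058363] [ 0.18593081 -0.46469385 -0.135875  ] [1.79987459e+02 4.21388085e-03 7.89145207e+00]
229 188
```

View pics/sc5.png

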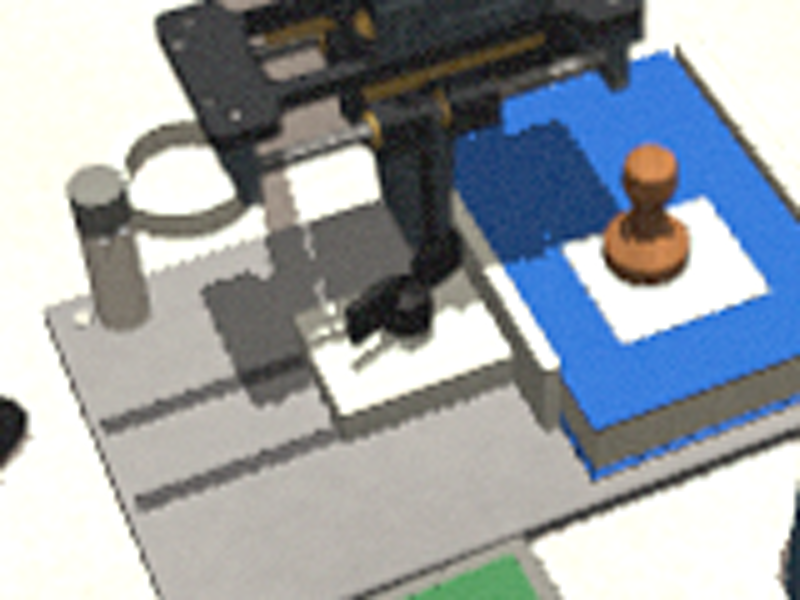

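The wings have turned and now lie nearly along the cradle's y (hub at (410,305), free wing to (355,325)). Forces are negligible, so I'll continue the orbit.

```bash
cat >> h.py <<'E'
def orb(a0,a1,st,R=.12):
    x0,y0=R*np.cos(np.radians(a0)),-R*np.sin(np.radians(a0))
    n=round((a0-a1)/st)
    print([[round(R*np.cos(np.radians(a0-st*i))-x0,3),round(-R*np.sin(np.radians(a0-st*i))-y0,3),0] for i in range(1,n+1)],n)
E
python3 -c "
from h import *
orb(-210,-530,20)"
```

```text
[[np.float64(0.027), np.float64(-0.032), 0], [np.float64(0.063), np.float64(-0.053), 0], [np.float64(0.104), np.float64(-0.06), 0], [np.float64(0.145), np.float64(-0.053), 0], [np.float64(0.181), np.float64(-0.032), 0], [np.float64(0.208), np.float64(-0.0), 0], [np.float64(0.222), np.float64(0.039), 0], [np.float64(0.222), np.float64(0.081), 0], [np.float64(0.208), np.float64(0.12), 0], [np.float64(0.181), np.float64(0.152), 0], [np.float64(0.145), np.float64(0.173), 0], [np.float64(0.104), np.float64(0.18), 0], [np.float64(0.063), np.float64(0.173), 0], [np.float64(0.027), np.float64(0.152), 0], [np.float64(-0.0), np.float64(0.12), 0], [np.float64(-0.014), np.float64(0.081), 0]] 16
```

{"fn": "step_arm", "kwargs": {
  "linear": [
    [0.027,-0.032,0],
    [0.063,-0.053,0],
    [0.104,-0.06,0],
    [0.145,-0.053,0],
    [0.181,-0.032,0],
    [0.208,0,0],
    [0.222,0.039,0],
    [0.222,0.081,0],
    [0.208,0.12,0],
    [0.181,0.152,0],
    [0.145,0.173,0],
    [0.104,0.18,0],
    [0.063,0.173,0],
    [0.027,0.152,0],
    [0,0.12,0],
    [-0.014,0.081,0]
  ],
  "turn": [0,0,0,0,0,0,0,0,0,0,0,0,0,0,0,0]
}}

```text
time_s: 13.98
ee_pos: [519.5, -38.8, 72.3]
ee_rot: [180.0, -0.0, 7.9]
force: [1.4, -1.6, 0.5]
gripper_width: 0.5
gripper_force: 0.6
```

```bash
python3 - <<'E'
from workcell import env,cams
from h import *
import cv2
s=env.state();p=s["ee_pos"];print(s["time_s"],p,w2c(p),s["force"])
f=cams.grab_frame("scene");np.savez("pics/sc6.npz",**f)
u,v=229,188
im=f["color"];c=cv2.convertScaleAbs(im[v-60:v+60,u-80:u+80],alpha=1.8,beta=20)
cv2.imwrite("pics/sc6.png",cv2.resize(c,(800,600),interpolation=cv2.INTER_CUBIC))
orb(-530,-610,10)
E
```

```text
13.975 [519.49248513 -38.77638712  72.34775155] [-36.80890302 -34.82537058] [ 1.44374237 -1.59402264  0.47061593]
[[np.float64(-0.002), np.float64(-0.021), 0], [np.float64(-0.0), np.float64(-0.042), 0], [np.float64(0.005), np.float64(-0.062), 0], [np.float64(0.014), np.float64(-0.081), 0], [np.float64(0.026), np.float64(-0.098), 0], [np.float64(0.041), np.float64(-0.113), 0], [np.float64(0.058), np.float64(-0.125), 0], [np.float64(0.077), np.float64(-0.134), 0]] 8
```

View pics/sc6.png

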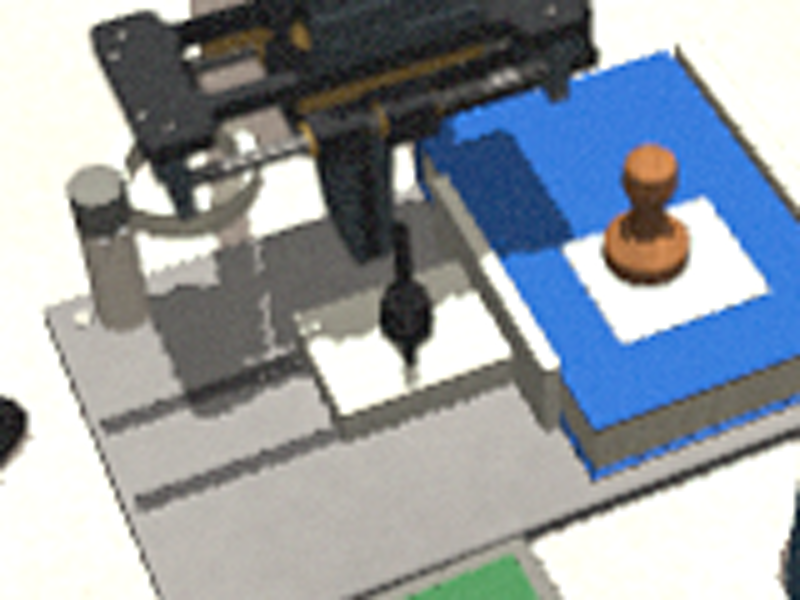

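The wing stands at roughly 155° in the cradle frame, with the finger just behind it, and nothing else has been disturbed. I'll continue carefully towards the first possible home position.

{"fn": "step_arm", "kwargs": {
  "linear": [
    [-0.002,-0.021,0],
    [0,-0.042,0],
    [0.005,-0.062,0]
  ],
  "turn": [0,0,0]
}}

```text
time_s: 14.4
ee_pos: [518.9, -20.4, 72.1]
ee_rot: [-180.0, 0.0, 7.9]
force: [0.1, -0.8, -0.4]
gripper_width: 0.6
gripper_force: 0.4
```

{"fn": "step_arm", "kwargs": {
  "linear": [
    [0.005,-0.01,0],
    [0.009,-0.019,0]
  ],
  "turn": [0,0]
}}

```text
time_s: 14.65
ee_pos: [520.9, -14.6, 72.1]
ee_rot: [-180.0, 0.0, 7.9]
force: [-0.7, -0.6, -0.1]
gripper_width: 0.5
gripper_force: 0.4
```

{"fn": "step_arm", "kwargs": {
  "linear": [
    [0.006,-0.009,0],
    [0.012,-0.017,0]
  ],
  "turn": [0,0]
}}

```text
time_s: 14.9
ee_pos: [523.7, -9.1, 72.2]
ee_rot: [-180.0, 0.0, 7.9]
force: [-1.1, 0.3, -0.7]
gripper_width: 0.1
gripper_force: 0.3
```

{"fn": "step_arm", "kwargs": {
  "linear": [
    [0.007,-0.008,0],
    [0.007,-0.008,0]
  ],
  "turn": [0,0]
}}

```text
time_s: 15.15
ee_pos: [525.7, -6.3, 72.2]
ee_rot: [-180.0, -0.0, 7.9]
force: [0.4, 0.2, -0.1]
gripper_width: 0.2
gripper_force: 0.1
```

{"fn": "step_arm", "kwargs": {
  "linear": [
    [0.008,-0.007,0],
    [0.008,-0.007,0]
  ],
  "turn": [0,0]
}}

```text
time_s: 15.4
ee_pos: [527.8, -4.1, 72.2]
ee_rot: [180.0, -0.0, 7.9]
force: [0.3, -0.3, -1.0]
gripper_width: 0.5
gripper_force: 0.0
```

{"fn": "step_arm", "kwargs": {
  "linear": [
    [0.008,-0.006,0],
    [0.008,-0.006,0]
  ],
  "turn": [0,0]
}}

```text
time_s: 15.65
ee_pos: [529.9, -2.0, 72.2]
ee_rot: [180.0, -0.0, 7.9]
force: [-0.5, -1.1, -0.7]
gripper_width: 0.5
gripper_force: 0.1
```

{"fn": "step_arm", "kwargs": {
  "linear": [
    [0.007,-0.004,0],
    [0.007,-0.004,0]
  ],
  "turn": [0,0]
}}

```text
time_s: 15.9
ee_pos: [531.7, -0.5, 72.2]
ee_rot: [180.0, 0.0, 7.9]
force: [-1.1, -0.2, 0.4]
gripper_width: 0.3
gripper_force: 0.3
```

{"fn": "step_arm", "kwargs": {
  "linear": [
    [0.007,-0.004,0],
    [0.007,-0.004,0]
  ],
  "turn": [0,0]
}}

```text
time_s: 16.15
ee_pos: [533.7, 1.0, 72.2]
ee_rot: [180.0, -0.0, 7.9]
force: [-0.4, 0.0, -1.0]
gripper_width: 0.5
gripper_force: 0.3
```

{"fn": "step_arm", "kwargs": {
  "linear": [
    [0.007,-0.003,0],
    [0.007,-0.003,0]
  ],
  "turn": [0,0]
}}

```text
time_s: 16.4
ee_pos: [535.7, 2.1, 72.2]
ee_rot: [180.0, -0.0, 7.9]
force: [-1.0, 0.6, 0.1]
gripper_width: 0.6
gripper_force: 0.3
```

{"fn": "step_arm", "kwargs": {
  "linear": [
    [0.007,-0.002,0],
    [0.014,-0.003,0]
  ],
  "turn": [0,0]
}}

```text
time_s: 16.65
ee_pos: [539.6, 3.6, 72.3]
ee_rot: [180.0, 0.0, 7.9]
force: [-0.7, -0.8, 0.1]
gripper_width: 0.5
gripper_force: 0.5
```

{"fn": "step_arm", "kwargs": {
  "linear": [
    [0.007,-0.001,0],
    [0.014,-0.001,0]
  ],
  "turn": [0,0]
}}

```text
time_s: 16.9
ee_pos: [543.8, 4.5, 72.2]
ee_rot: [180.0, -0.0, 7.9]
force: [-1.0, -1.0, -0.3]
gripper_width: 0.4
gripper_force: 0.4
```

{"fn": "step_arm", "kwargs": {
  "linear": [
    [0.007,0,0],
    [0.014,0,0]
  ],
  "turn": [0,0]
}}

```text
time_s: 17.15
ee_pos: [548.0, 5.0, 72.3]
ee_rot: [180.0, -0.0, 7.9]
force: [-1.2, 0.0, 0.3]
gripper_width: 0.6
gripper_force: 0.4
```

The wing passed the first alignment freely, so half a turn remains. I'll continue to about 30° before the next one.

{"fn": "step_arm", "kwargs": {
  "linear": [
    [0.037,-0.003,0],
    [0.066,0.009,0],
    [0.091,0.028,0],
    [0.11,0.053,0],
    [0.122,0.082,0],
    [0.126,0.113,0],
    [0.122,0.144,0],
    [0.115,0.164,0]
  ],
  "turn": [0,0,0,0,0,0,0,0]
}}

```text
time_s: 18.15
ee_pos: [588.9, -39.9, 72.4]
ee_rot: [180.0, -0.0, 7.8]
force: [0.1, 0.9, 0.1]
gripper_width: 0.4
gripper_force: 0.4
```

{"fn": "step_arm", "kwargs": {
  "linear": [
    [-0.005,0.01,0],
    [-0.011,0.018,0]
  ],
  "turn": [0,0]
}}

```text
time_s: 18.4
ee_pos: [586.1, -45.0, 72.4]
ee_rot: [180.0, -0.0, 7.9]
force: [0.5, 0.5, -0.4]
gripper_width: 0.5
gripper_force: 0.4
```

{"fn": "step_arm", "kwargs": {
  "linear": [
    [-0.006,0.008,0],
    [-0.006,0.008,0]
  ],
  "turn": [0,0]
}}

```text
time_s: 18.65
ee_pos: [584.6, -47.7, 72.3]
ee_rot: [180.0, 0.0, 7.9]
force: [0.3, 0.7, -0.2]
gripper_width: 0.3
gripper_force: 0.1
```

{"fn": "step_arm", "kwargs": {
  "linear": [
    [-0.007,0.008,0],
    [-0.007,0.008,0]
  ],
  "turn": [0,0]
}}

```text
time_s: 18.9
ee_pos: [582.9, -50.3, 72.2]
ee_rot: [180.0, 0.0, 7.9]
force: [-0.4, -0.4, 0.4]
gripper_width: 0.3
gripper_force: 0.1
```

{"fn": "step_arm", "kwargs": {
  "linear": [
    [-0.007,0.004,0],
    [-0.007,0.004,0]
  ],
  "turn": [0,0]
}}

```text
time_s: 19.15
ee_pos: [580.9, -51.7, 72.2]
ee_rot: [180.0, 0.0, 7.9]
force: [0.5, -0.1, 0.2]
gripper_width: 0.2
gripper_force: 0.1
```

{"fn": "step_arm", "kwargs": {
  "linear": [
    [-0.007,0,0],
    [-0.007,0,0]
  ],
  "turn": [0,0]
}}

```text
time_s: 19.4
ee_pos: [579.5, -52.0, 72.3]
ee_rot: [180.0, -0.1, 7.9]
force: [2.1, 0.2, -1.8]
gripper_width: 0.6
gripper_force: 1.2
```

{"fn": "step_arm", "kwargs": {
  "linear": [
    [-0.005,0,0],
    [-0.005,0,0]
  ],
  "turn": [0,0]
}}

```text
time_s: 19.65
ee_pos: [579.3, -52.0, 72.6]
ee_rot: [180.0, -0.2, 7.9]
force: [5.8, 0.9, -3.5]
gripper_width: 0.2
gripper_force: 2.7
```

{"fn": "step_arm", "kwargs": {
  "linear": [
    [-0.005,0,0],
    [-0.005,0,0]
  ],
  "turn": [0,0]
}}

```text
time_s: 19.9
ee_pos: [579.0, -52.0, 72.7]
ee_rot: [180.0, -0.4, 7.8]
force: [7.9, 2.2, -3.2]
gripper_width: 0.7
gripper_force: 3.9
```

The force rose to 8 N with no motion, at the expected home alignment. I'll back off, lift clear and check.

{"fn": "step_arm", "kwargs": {
  "linear": [
    [0.01,0,0],
    [0.05,0.02,0],
    [0.08,0.06,-0.05],
    [0.08,0.15,-0.15],
    [0.03,0.3,-0.2],
    [0.0,0.36,-0.25],
    [0.0,0.36,-0.25],
    [0.0,0.36,-0.25]
  ],
  "turn": [0,0,0,0,0,0,0,0]
}}

```text
time_s: 20.9
ee_pos: [590.4, -158.2, 146.6]
ee_rot: [-179.9, 0.1, 7.9]
force: [0.5, 1.0, -1.1]
gripper_width: 0.5
gripper_force: 0.0
```

```bash
python3 - <<'E'
from workcell import env,cams
from h import *
import cv2
s=env.state();p=s["ee_pos"];print(s["time_s"],p,w2c(p),s["force"])
f=cams.grab_frame("top");np.savez("pics/top7.npz",**f)
im=f["color"];c=cv2.convertScaleAbs(im[165:270,170:310],alpha=1.2,beta=20)
cv2.imwrite("pics/top7.png",cv2.resize(c,(800,600),interpolation=cv2.INTER_CUBIC))
E
```

```text
20.9 [ 590.41381245 -158.24092805  146.56074076] [  17.13134231 -162.85685555] [ 0.54807435  0.98201958 -1.07277018]
```

View pics/top7.png

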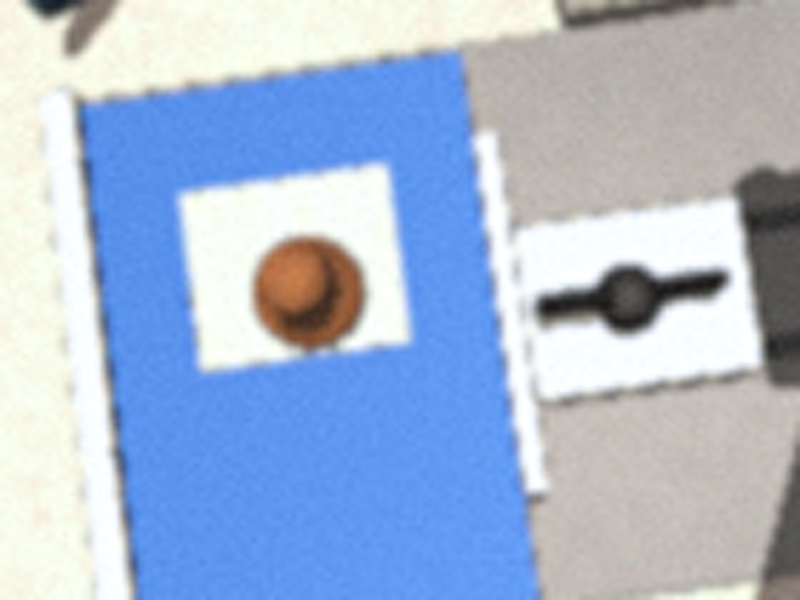

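The wings now lie along the cradle's y axis, from (540,306) to (725,280), parallel to the block edges. The book is flush between fence and stop, the stamp is standing and the arm is clear.

```bash
python3 -c "
from workcell import env
print(env.job_done())"
```

```text
the job is handed in; nothing more can be done
None
```

The book is snug and square between the stop and the fence, and the wing screw is turned clockwise to its hard stop; I left the other things alone, the stamp still stands on the book, and I handed the job in at about 21 s.

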